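Swing the inspection camera over the open culture jar and take its picture

TASK

Gently push the orange-tipped swing arm round with a fingertip, without pinching it, until the inspection camera hangs centred over the open plantlet jar (the one without a lid). Then press the blue shutter button all the way down and let it come up again. Leave the jars and everything else on the bench standing where they are, and do not press the button before the camera is over that jar.

Things in the scene. Friction and masses are not known exactly. Their poses are not given: they have to be found in the camera images.
- swing (a joint): Angle of the camera's swing arm about its upright pivot post, rad. 0: the arm points along the stand's own -x (roughly towards the robot, the stand being yawed up to 0.3 rad); positive is counter-clockwise seen from above. Stops at -1.25 and 1.25. A stiff hinge: about 2 N at the orange fin turns it, and it stays where it is left. The arm is level and its centre line 155 mm above the bench.
- pivot (a point): Point on the axis of the steel pivot post, 155 mm above the bench, at mid-height of the swing arm. The post stands on a white round foot of 110 mm diameter; the arm's grey hub is 48 mm across, its top 181 mm above the bench.
- lens (a point): Centre of the black lens under the camera, 150 mm from the pivot axis and 123 mm above the bench, straight down the arm from the pivot. The camera is a white upright cylinder with a blue band, 46 mm in diameter, its top 193 mm above the bench.
- fin (a point): Point for pushing on the orange fin at the arm's outer end, 215 mm from the pivot axis, 155 mm above the bench. The fin is an upright plate in line with the arm, 170 to 245 mm from the pivot axis, 10 mm thick, 34 mm tall (138 to 172 mm above the bench); it can be pushed on either flat side.
- open_jar_mouth (a point): Centre of the mouth of the open clear jar with green plantlets: 64 mm diameter, 95 mm tall, no lid, loose. This point is at its rim. It stands within about 6 mm of the circle that the lens sweeps.
- yellow_jar_top (a point): Centre of the lid of the jar with a yellow lid: 68 mm across, 97 mm tall, loose, must stay. Stands under the lens circle too.
- red_jar_top (a point): Centre of the lid of the jar with a red lid: 68 mm across, 97 mm tall, loose, must stay. Stands under the lens circle too.
- shutter_top (a point): Centre of the top of the blue round shutter button, 34 mm in diameter, in a white housing on the bench. Its spring needs 4 N to be fully down.
- shutter (a joint): Travel of the shutter button, m: 0 up, 0.006 fully down.
- jar_lid: Loose green jar lid lying on the bench, 68 mm across, 15 mm tall; origin at the centre of its underside. Must stay.
- dishes: Stack of three petri dishes, 90 mm across, 45 mm tall; origin at the centre of the underside. Must stay.
- spray: White spray bottle with black head, 72 mm across, 196 mm tall; origin at the centre of the underside. Must stay.
- lamp_pot: Small steel pot with a neck, 84 mm across, 95 mm tall; origin at the centre of the underside. Must stay.

How it is judged:
On the way, in this order (a step that is already met when the one before it is completed fails the run):
1. the camera hangs still over the open jar (horizontal distance between lens and open_jar_mouth below 0.014 m and velocity of joint swing between -0.05 and 0.05 rad/s), for 0.2 s.
2. the shutter button is pressed down with the camera over the open jar (horizontal distance between lens and open_jar_mouth below 0.014 m and value of joint shutter above 0.0045 m), for 0.05 s.
At the end, for the whole second after the job is handed in: The lens is within 14 mm (horizontally) of the centre of the open jar's mouth, the arm is at rest, the jar stands upright and the shutter button is up again after having been pressed at least 4.5 mm (all of step 1 and value of joint shutter below 0.002 m and angle between open_jar_mouth's own z axis and vertical below 0.1 rad); the robot touches nothing.
It fails at once if the swing arm is pinched or pushed roughly (fingers press on it with over 20 N) (contact force between the fingers and swing above 20 N).
It fails at once if the shutter button is pressed while the camera is not over the open jar (value of joint shutter above 0.003 m and horizontal distance between lens and open_jar_mouth above 0.016 m).
It fails at once if a jar is moved, tipped or lifted by more than 10 mm (distance of any of open_jar_mouth, yellow_jar_top, red_jar_top from where it was at the start of the episode above 0.01 m).
It fails at once if another thing on the bench is moved or lifted by more than 15 mm (distance of any of jar_lid, dishes, spray, lamp_pot from where it was at the start of the episode above 0.015 m).
It also fails if it takes over 64 s, if anything falls off the work surface, if the arm or the gripper's body presses on something with over 40 N, if the wrist force passes 120 N, or if a joint passes its speed limit or range.

ROBOT

A 6-joint arm with a two-finger parallel gripper is mounted at the origin on the work surface. World frame = base frame: x ahead of the robot, y to its left, z up, the work surface at z = 0. Lengths are in m, angles in rad, forces in N, time in s.
With the tool pointing down it reaches from about 0.25 to 0.775 m from the base axis. Payload 4 kg.
Tool frame: the origin (TCP) lies at the very end of the fingers, on their centre line; the grasp point (between the pads) lies 19 mm behind it (robot.hold_point_z is the distance from the TCP to the grasp point, in m); z points along the fingers, y is the line along which they close (so a half turn about z gives the same grasp; the last joint's range is limited). The gripper opens to 94 mm and grips with 3 to 60 N. Pads are 16 mm wide; open, the fingers measure 119 mm over their backs; the gripper's body (75 mm by 177 mm) begins 78 mm behind the grasp point.
Start: joints at [-1.281, 0.087, 1.371, -0, 1.684, -0.103], TCP at [0.211, -0.508, 0.17] pointing down, gripper open.
Joint ranges: [-3.1, 3.1], [-0.76, 2.03], [0.27, 2.55], [-1.08, 4.22], [0.17, 2.65], [-2.57, 2.57]. Speed limits (rad/s): [2.79, 2.79, 3.14, 3.14, 3.14, 3.14].

INTERFACE

Orientations are given as [roll, pitch, yaw] about the fixed x, y, z axes, in that order (R = Rz(yaw) Ry(pitch) Rx(roll)).
In Python, from bench import robot gives the robot as it stands.
- The arm moves only by the tool carry_out, never from a script. Its argument "steps" is a list of rows, each a list of 3 entries, a list of its own where there are three numbers: the shift along the tool's x, y, z in m, then the turn about the tool's z in units of 10 degrees (1.0 is 10 degrees), then the closure, from -1 (fully open) to 1 (shut). In form: [[[tx, ty, tz], roll, jaw], ...]. A call has 1 to 10 rows; each row is the pose to reach, as a shift and turn from the pose commanded when the call began, along the tool's axes at that moment; what a row does not reach only later rows make up. A row lasts 1/8 s, in which the tool goes at most 62.5 mm and 10.7 degrees, less where a joint would pass 70% of its speed; a pose out of reach is approached as far as the arm can. A call with a gripper value outside its range is refused whole. The fingers move at their own pace and stop on an object; the grip force is fixed at half the most. Time passes only in rows, so rows that repeat a pose let the fingers close. It gives the time, the measured TCP pose, the force, the opening and the grip force at its end, in the units of the state.
- robot.get_obs(): the state, without advancing time (a new reading comes with each control period).
- robot.snapshot(name): name is "scene" or "top"; returns a dict with "image" (480x640x3 uint8, red, green, blue), "z_map" (480x640 float32, m along the optical axis (not along the pixel's ray), 0 where there is no reading), "mtx" (3x3 intrinsics, pixels), "D" ([k1, k2, p1, p2, k3] as OpenCV has them; the pictures are not rectified), "R" (3x3) and "t" (3): a world point X has camera coordinates R X + t. Camera axes: x right, y down, z forward; pixel columns grow to the right and rows downward; lengths in m; the calibration is good to about 2 mm. A picture is of the moment at which its call begins.
- robot.close_job(): hands the job in; it is judged then, once.
The state is a dict: "time": time; "joint_positions": joint angles; "qvel": joint speeds; "joint_torque": joint torques, N m; "tool_pos": TCP position; "ee_rot": TCP orientation; "wrist_force": force on the tool from outside, world axes, zero at the start; "wrist_torque": the same for the moment, N m; "width": finger opening in m; "finger_force": force on a finger pad.
Only numpy, scipy, OpenCV 4.12 (cv2) and the standard library are available. Lean on these libraries where they do the work, as an engineer would, in place of code of your own. Each camera call takes 0.05 s, during which the arm holds its last target. There are 200 camera calls.

## Working session

There is one attempt and no reset: what is moved stays moved. The work goes in short steps, Python scripts to look and compute and a tool call to move; the robot and the scene stay as the last step left them, time stands still between calls to the robot, and variables do not carry over. Pictures are saved under pics/ and viewed, at most 10 in all, crops included, and the job is handed in when it is done.

Besides the shell and the picture viewer there is one more tool, called after ">>>" as name([rows], argument=value, ...), one row to a line, values as JSON. carry_out: Moves the arm, as the interface text tells. Its arguments: {"type":"object","properties":{"steps":{"type":"array","items":{"type":"array"}}},"required":["steps"]}

```bash
mkdir -p pics; cat > h.py <<'E'
import numpy as np, cv2, pickle
from bench import robot
def snap(n,f):
    s=robot.snapshot(n); cv2.imwrite(f'pics/{f}.png',cv2.cvtColor(s['image'],cv2.COLOR_RGB2BGR)); pickle.dump(s,open(f'{f}.pkl','wb')); return s
def ray(s,u,v):
    p=cv2.undistortPoints(np.array([[[u,v]]],float),s['mtx'],np.array(s['D']))[0,0]
    R=np.array(s['R']);t=np.array(s['t']); return -R.T@t, R.T@np.array([p[0],p[1],1])
def atz(s,u,v,z):
    c,d=ray(s,u,v); return c+d*(z-c[2])/d[2]
def dep(s,u,v):
    c,d=ray(s,u,v); return c+d*s['z_map'][int(round(v)),int(round(u))]
def cloud(s):
    H,W=s['z_map'].shape; uv=np.stack(np.meshgrid(np.arange(W),np.arange(H)),-1).reshape(-1,1,2).astype(float)
    p=cv2.undistortPoints(uv,s['mtx'],np.array(s['D']))[:,0]
    z=s['z_map'].reshape(-1,1); X=np.hstack([p*z,z])-np.array(s['t']); return (X@np.array(s['R'])).reshape(H,W,3)
E
python3 - <<'E'
from h import *
for n in('scene','top'):
    s=snap(n,n+'0'); print(n,ray(s,320,240))
print(robot.get_obs())
E
```

```text
scene (array([ 1.17998488, -0.0539366 ,  0.78483857]), array([-0.67266682,  0.08534468, -0.73503837]))
top (array([0.47980545, 0.01676571, 1.10682737]), array([ 7.06566753e-02,  2.59206723e-05, -9.97585079e-01]))
{'time': 0.1, 'joint_positions': array([-1.28113528e+00,  8.78985908e-02,  1.37205856e+00,  5.28189076e-06,
        1.68359778e+00, -1.03116171e-01]), 'qvel': array([-0.00047423, -0.00136946, -0.00542439,  0.00175379,  0.00167604,
        0.00051877]), 'joint_torque': array([ 2.54100778e-03, -3.41252089e+01, -3.03302336e+01,  7.20750564e-02,
        3.03789438e-02, -9.92831042e-05]), 'tool_pos': array([ 0.21034794, -0.50759475,  0.16903433]), 'ee_rot': array([-3.13964134e+00, -2.07205404e-04,  3.92777610e-01]), 'wrist_force': array([-0.19493416, -0.51574462,  0.09838027]), 'wrist_torque': array([ 0.00452028, -0.00391858, -0.00870296]), 'finger_force': 0.0, 'width': 0.09419088902150338}
```

View pics/top0.png

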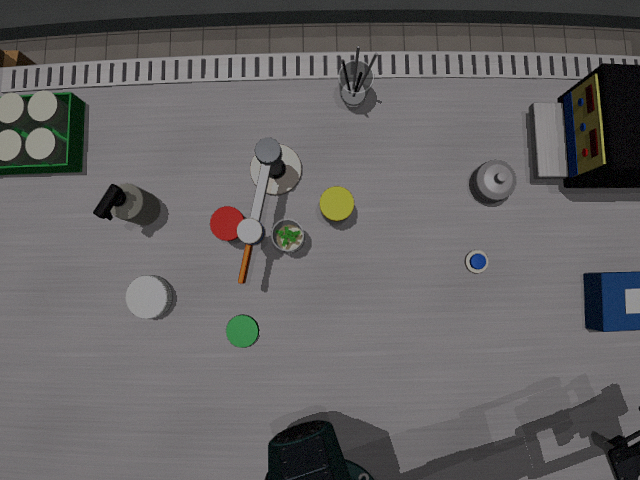

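View pics/scene0.png

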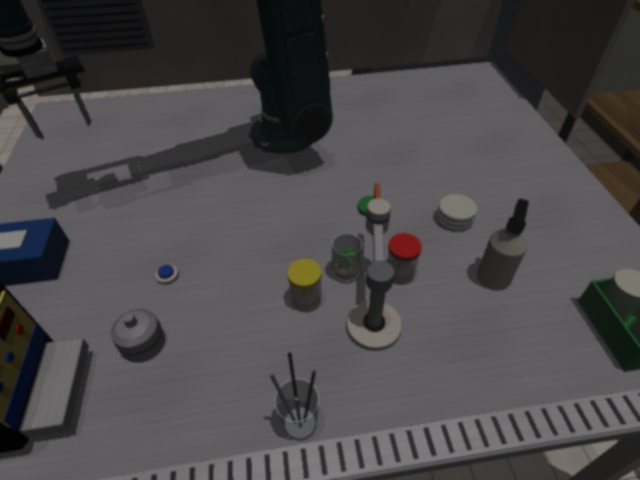

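Top view: hub at (268,150), camera at (249,231), fin running (250,243) to (241,283), open jar at (289,236), red lid (228,223), yellow lid (337,204), button (478,262). The scene view agrees, with the open jar at (347,257) and the button at (166,273).

```bash
python3 - <<'E'
from h import *
from scipy.optimize import least_squares
for n in('top0','scene0'):
    s=pickle.load(open(n+'.pkl','rb')); C=cloud(s); hsv=cv2.cvtColor(s['image'],cv2.COLOR_RGB2HSV); h,S,v=[hsv[...,i].astype(int) for i in range(3)]
    def rep(nm,m):
        P=C[m&(s['z_map']>0)]
        if len(P): print(n,nm,len(P),'med',np.median(P,0).round(4),'mid',((np.percentile(P,2,axis=0)+np.percentile(P,98,axis=0))/2).round(4),'ext',np.ptp(P,axis=0).round(3))
    x,y,z=C[...,0],C[...,1],C[...,2]
    box=(x>.2)&(x<.8)&(y>-.5)&(y<.5)
    orange=box&(h>5)&(h<16)&(S>140)&(z>.13)&(z<.18)
    rep('fin',orange); rep('fintop',orange&(z>.168))
    if n=='top0':
        P=C[orange]; d=np.linalg.svd((P-P.mean(0))[:,:2])[2][0]; print('findir',d)
    rep('red',box&((h<4)|(h>176))&(S>140)&(z>.092)&(z<.102)); rep('yel',box&(h>24)&(h<34)&(S>120)&(z>.092)&(z<.102))
    rep('blue',box&(h>105)&(h<125)&(S>140)&(z<.06)&(z>.01)&(y<-.1))
    rep('hub',box&(z>.176)&(z<.186)&(x>.58)); rep('cam',box&(z>.188)&(z<.198)&(y<.2))
    rep('lid',box&(h>50)&(h<75)&(S>120)&(z<.03))
    rep('dishes',box&(z>.04)&(z<.05)&(y>.25)); rep('spray',box&(z>.05)&(y>.3));rep('pot',box&(z>.05)&(y<-.3)&(x>.45))
    rep('rim',box&(abs(z-.095)<.004)&(S<90)&(np.hypot(x-.51,y-.06)<.06))
t=pickle.load(open('top0.pkl','rb'));q=pickle.load(open('scene0.pkl','rb'))
print('jar est',atz(t,289,236,.095),'button',atz(t,478,262,.03),'scene jar',atz(q,347,246,.095))
for f,s,b in(('a',t,(225,130,360,250)),('b',q,(280,190,430,310))):
    im=cv2.cvtColor(s['image'],cv2.COLOR_RGB2BGR)[b[1]:b[3],b[0]:b[2]]
    cv2.imwrite(f'pics/c{f}.png',cv2.resize(im,None,fx=5,fy=5,interpolation=cv2.INTER_CUBIC))
E
```

```text
top0 fin 210 med [0.5108 0.1512 0.1695] mid [ 0.6065 -0.1652  0.163 ] ext [0.588 0.886 0.043]
top0 fintop 139 med [0.509  0.1528 0.1707] mid [ 0.607  -0.1388  0.1728] ext [0.325 0.886 0.012]
findir [-0.30701859  0.95170352]
top0 red 824 med [0.5895 0.1994 0.0961] mid [0.5871 0.1998 0.0961] ext [0.114 0.729 0.009]
top0 yel 902 med [ 0.6226 -0.0164  0.0961] mid [ 0.6228 -0.0164  0.0962] ext [0.075 0.514 0.01 ]
top0 blue 190 med [ 0.5071 -0.3108  0.0209] mid [ 0.5071 -0.311   0.0206] ext [0.029 0.032 0.013]
top0 hub 796 med [0.7095 0.1043 0.1799] mid [ 0.6939 -0.0465  0.1809] ext [0.208 0.912 0.01 ]
top0 cam 885 med [0.569  0.1269 0.1923] mid [ 0.4986 -0.1683  0.1931] ext [0.6   0.663 0.01 ]
top0 lid 804 med [0.3711 0.1813 0.0141] mid [0.372  0.1807 0.0143] ext [0.358 0.125 0.021]
top0 dishes 1471 med [0.446  0.3732 0.044 ] mid [0.5141 0.3749 0.0445] ext [0.262 0.09  0.01 ]
top0 spray 1725 med [0.622  0.383  0.1316] mid [0.6287 0.3882 0.1269] ext [0.074 0.067 0.149]
top0 pot 5804 med [ 0.715  -0.4908  0.0719] mid [ 0.7189 -0.4061  0.1349] ext [0.17  0.197 0.18 ]
top0 rim 62 med [0.5407 
[... 656 characters left out ...]
0 cam 628 med [0.5716 0.1165 0.1923] mid [ 0.4694 -0.1702  0.1929] ext [0.545 0.659 0.01 ]
scene0 lid 107 med [0.3695 0.161  0.0141] mid [0.3716 0.1668 0.014 ] ext [0.053 0.042 0.007]
scene0 dishes 874 med [0.455  0.3728 0.0435] mid [0.5391 0.3735 0.0445] ext [0.267 0.088 0.01 ]
scene0 spray 2028 med [0.6501 0.381  0.1208] mid [0.6388 0.3868 0.1242] ext [0.078 0.068 0.147]
scene0 pot 7176 med [ 0.7225 -0.4897  0.0707] mid [ 0.7274 -0.4063  0.1258] ext [0.165 0.196 0.17 ]
scene0 rim 59 med [0.5424 0.071  0.0938] mid [0.5512 0.0746 0.094 ] ext [0.031 0.058 0.006]
jar est [0.56024131 0.07658368 0.095     ] button [ 0.50479888 -0.30909898  0.03      ] scene jar [0.57479387 0.07849048 0.095     ]
```

View pics/ca.png

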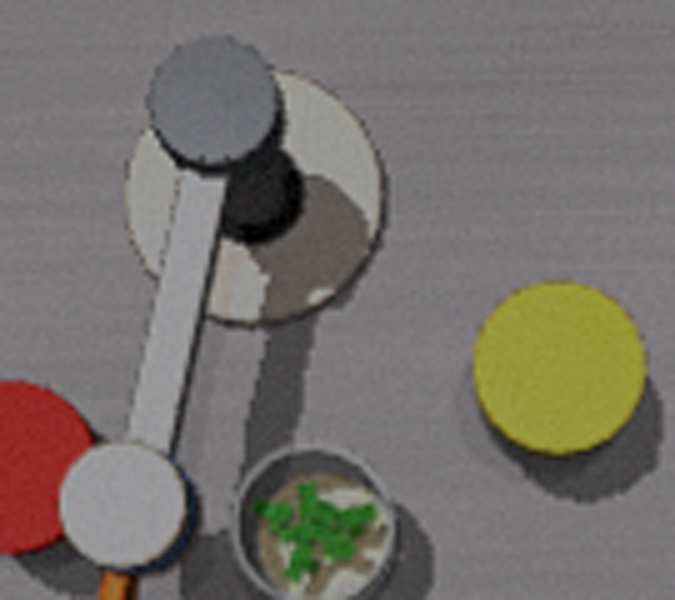

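View pics/cb.png

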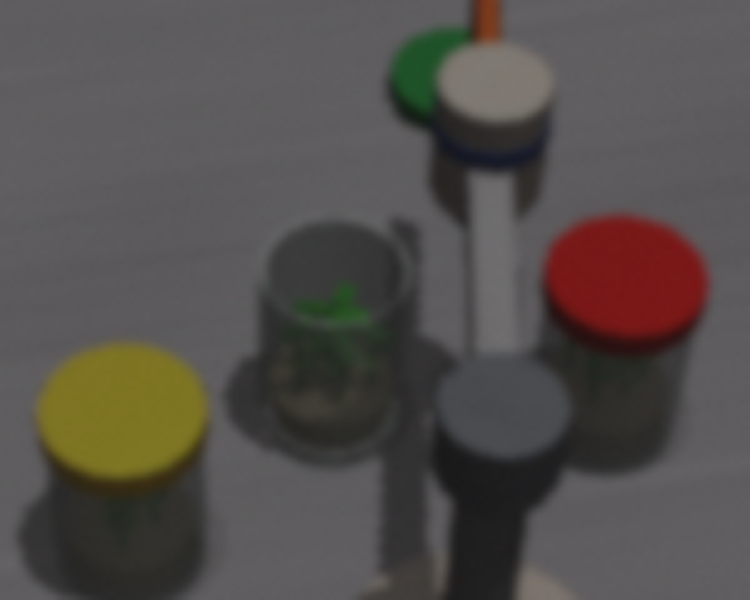

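Enlarged top view: hub top centre at crop (216,102), camera top (124,505), open rim (316,523), yellow lid (560,367). Enlarged scene view: hub (504,405), camera top (495,83), rim (336,273), yellow (122,411), red (626,278).

```bash
python3 - <<'E'
from h import *
t=pickle.load(open('top0.pkl','rb'));q=pickle.load(open('scene0.pkl','rb'))
T={'hub':(216,102,.181),'cam':(124,505,.193),'rim':(316,523,.095),'yel':(560,367,.097)}
Q={'hub':(504,405,.181),'cam':(495,83,.193),'rim':(336,273,.095),'yel':(122,411,.097),'red':(626,278,.097)}
f=lambda s,a,ox,oy:atz(s,ox+(a[0]+.5)/5-.5,oy+(a[1]+.5)/5-.5,a[2])
P={}
for k in Q:
    b=f(q,Q[k],280,190); a=f(t,T[k],225,130) if k in T else b
    print(k,a.round(4),b.round(4)); P[k]=(a+b)[:2]/2
print('fin end top',atz(t,241,283,.172),'finmid',atz(t,243.5,268,.172))
print('dist cam',np.linalg.norm(P['cam']-P['hub']),'jar',np.linalg.norm(P['rim']-P['hub']))
an=lambda k:np.degrees(np.arctan2(*(P[k]-P['hub'])[::-1]))%360
for k in('cam','rim','yel','red'):print(k,an(k))
for th in(an('cam'),an('rim')):
  u=np.array([np.cos(np.radians(th)),np.sin(np.radians(th))]); print('lens',P['hub']+.15*u,'fin',P['hub']+.215*u, P['hub']+.23*u)
E
```

```text
hub [0.7094 0.108  0.181 ] [0.7156 0.1076 0.181 ]
cam [0.5631 0.1402 0.193 ] [0.5703 0.1388 0.193 ]
rim [0.5638 0.0789 0.095 ] [0.5698 0.079  0.095 ]
yel [ 0.6227 -0.0166  0.097 ] [ 0.6289 -0.0176  0.097 ]
red [0.5945 0.1952 0.097 ] [0.5945 0.1952 0.097 ]
fin end top [0.47162305 0.15874219 0.172     ] finmid [0.49825822 0.15404807 0.172     ]
dist cam 0.1491791185444537 jar 0.14853009569870504
cam 167.7250278892948
rim 191.19138566263447
yel 235.22207238646592
red 143.47472048042894
lens [0.56592757 0.13966717] fin [0.50241356 0.15348641] [0.48775649 0.15667546]
lens [0.5653507  0.07866361] fin [0.50158672 0.06604796] [0.48687195 0.06313666]
```

>>> carry_out([
  [[0,0,-0.05],1.0,1],
  [[0,0,-0.09],2.0,1],
  [[0,0,-0.09],2.25,1],
  [[0,0,-0.09],2.25,1],
])

```text
time: 0.6
tool_pos: [0.2105, -0.5081, 0.26]
ee_rot: [-3.141, 0.0, 0.001]
wrist_force: [0.2, -0.3, -0.1]
width: 0.0574
finger_force: 0.0
```

>>> carry_out([
  [[0.28,-0.71,0],0,1],
  [[0.28,-0.71,0],0,1],
  [[0.28,-0.71,0],0,1],
  [[0.28,-0.71,0],0,1],
  [[0.28,-0.71,0],0,1],
  [[0.28,-0.71,0],0,1],
  [[0.28,-0.71,0],0,1],
  [[0.28,-0.71,0],0,1],
  [[0.28,-0.71,0],0,1],
  [[0.28,-0.71,0],0,1],
])

```text
time: 1.85
tool_pos: [0.4396, 0.0754, 0.2589]
ee_rot: [3.141, 0.002, 0.001]
wrist_force: [0.9, 0.3, -0.2]
width: 0.0009
finger_force: 0.0
```

>>> carry_out([
  [[0.03,-0.06,0],0,1],
  [[0.055,-0.12,0],0,1],
  [[0.055,-0.12,0],0,1],
  [[0.055,-0.12,0],0,1],
])

```text
time: 2.35
tool_pos: [0.4942, 0.1932, 0.2587]
ee_rot: [3.14, 0.003, 0.001]
wrist_force: [0.3, -0.1, -0.2]
width: 0.0008
finger_force: 0.0
```

>>> carry_out([
  [[0,-0.02,0],0,1],
  [[0,-0.02,0.03],0,1],
  [[0,-0.02,0.06],0,1],
  [[0,-0.02,0.09],0,1],
  [[0,-0.02,0.112],0,1],
  [[0,-0.02,0.112],0,1],
  [[0,-0.02,0.112],0,1],
])

```text
time: 3.22
tool_pos: [0.4953, 0.2133, 0.1496]
ee_rot: [-3.141, -0.002, -0.001]
wrist_force: [0.5, -0.2, 0.4]
width: 0.0004
finger_force: 0.0
```

```bash
python3 - <<'E'
from h import *
s=snap('top','top1'); o=robot.get_obs(); print(o['tool_pos'],o['wrist_force'])
im=cv2.imread('pics/top1.png')[130:310,180:380]; cv2.imwrite('pics/t1.png',cv2.resize(im,None,fx=3,fy=3,interpolation=cv2.INTER_CUBIC))
E
```

```text
[0.4955929 0.2134081 0.1499673] [ 0.31904109 -0.07025105 -0.30918229]
```

View pics/t1.png

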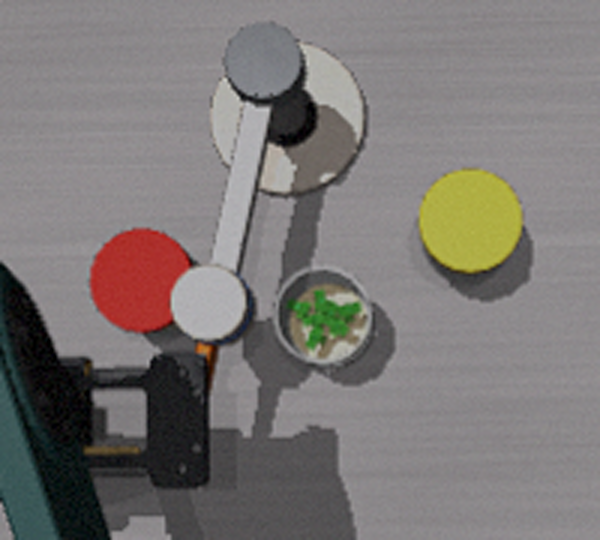

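Gripper is left of the fin with a clear gap: fin at crop (205,360), jars untouched. Approach, then push slowly.

>>> carry_out([
  [[0,0.01,0],0,1],
  [[0,0.02,0],0,1],
  [[0,0.025,0],0,1],
  [[0,0.03,0],0,1],
  [[0,0.035,0],0,1],
  [[0,0.04,0],0,1],
  [[0,0.045,0],0,1],
  [[0,0.05,0],0,1],
  [[0,0.055,0],0,1],
  [[0,0.06,0],0,1],
])

```text
time: 4.53
tool_pos: [0.4948, 0.153, 0.148]
ee_rot: [3.141, 0.0, 0.0]
wrist_force: [0.3, -0.9, -1.1]
width: 0.0007
finger_force: 0.0
```

>>> carry_out([
  [[0,0.005,0],0,1],
  [[0,0.01,0],0,1],
  [[0,0.015,0],0,1],
  [[0,0.02,0],0,1],
  [[0,0.025,0],0,1],
  [[0,0.03,0],0,1],
  [[0,0.035,0],0,1],
  [[0,0.04,0],0,1],
  [[0,0.045,0],0,1],
  [[0,0.045,0],0,1],
])

```text
time: 5.78
tool_pos: [0.4948, 0.108, 0.1481]
ee_rot: [3.142, -0.0, -0.0]
wrist_force: [-0.3, -0.4, -0.3]
width: 0.0004
finger_force: 0.0
```

```bash
cat >> h.py <<'E'
def camtop(s,lab):
    # centre of camera's top disc (bright, near z=.193) by depth mask + min enclosing of image pixels
    C=cloud(s); sat=cv2.cvtColor(s['image'],cv2.COLOR_RGB2HSV); m=(abs(C[...,2]-.193)<.005)&(C[...,0]>.5)&(C[...,0]<.62)&(abs(C[...,1]-.1)<.09)&(sat[...,2]>110)
    m=m.astype(np.uint8); n,l,st,c=cv2.connectedComponentsWithStats(m); i=1+np.argmax(st[1:,4]); 
    print(lab,'area',st[i],'px',c[i],'xyz',atz(s,*c[i],.193)); return c[i]
E
python3 - <<'E'
from h import *
camtop(pickle.load(open('top0.pkl','rb')),'t0'); camtop(pickle.load(open('scene0.pkl','rb')),'s0')
s=snap('top','top2'); q=snap('scene','scene2'); camtop(s,'t'); camtop(q,'s'); o=robot.get_obs(); print(o['tool_pos'],o['wrist_force'])
a=cv2.resize(cv2.imread('pics/top2.png')[140:280,200:340],None,fx=4,fy=4,interpolation=cv2.INTER_CUBIC)
cv2.imwrite('pics/t2.png',a)
E
```

```text
t0 area [237 218  25  25 489] px [248.92433538 230.2597137 ] xyz [0.5637402  0.14098926 0.193     ]
s0 area [369 198  21  15 246] px [378.94308943 205.45528455] xyz [0.56841133 0.13997108 0.193     ]
t area [237 218  24  13 223] px [248.22869955 224.367713  ] xyz [0.57413707 0.14215617 0.193     ]
s area [368 198  22  16 257] px [378.97276265 205.52918288] xyz [0.56862341 0.13997782 0.193     ]
[0.49478314 0.10831052 0.14806328] [-0.23141999  0.81429276 -0.29456744]
```

View pics/t2.png

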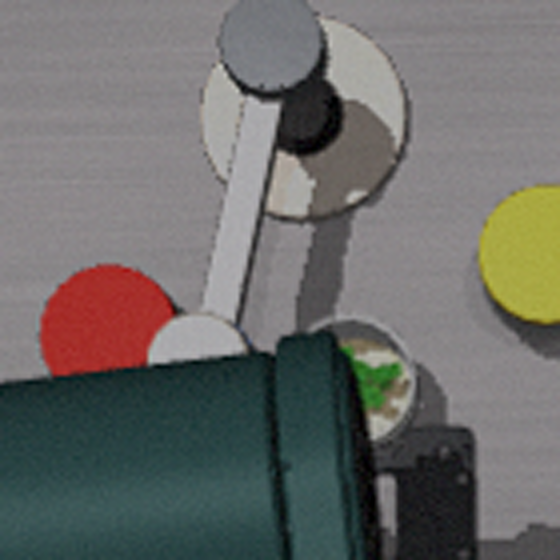

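Camera hasn't moved (top px 249,~230 still); the forearm hides the fin. Check the scene view.

```bash
python3 - <<'E'
from h import *
a=cv2.resize(cv2.imread('pics/scene2.png')[100:300,280:480],None,fx=3,fy=3,interpolation=cv2.INTER_CUBIC)
cv2.imwrite('pics/s2.png',cv2.convertScaleAbs(a,alpha=1.6,beta=10))
for s in(pickle.load(open('scene2.pkl','rb')),):
  for z in(.148,.25):
    p,_=cv2.projectPoints(np.array([[.495,.108,z]]),cv2.Rodrigues(np.array(s['R']))[0],np.array(s['t'],float),s['mtx'],np.array(s['D'])); print(p)
E
```

```text
[[[354.14613682 199.46239237]]]
[[[355.93396159 160.12188157]]]
```

View pics/s2.png

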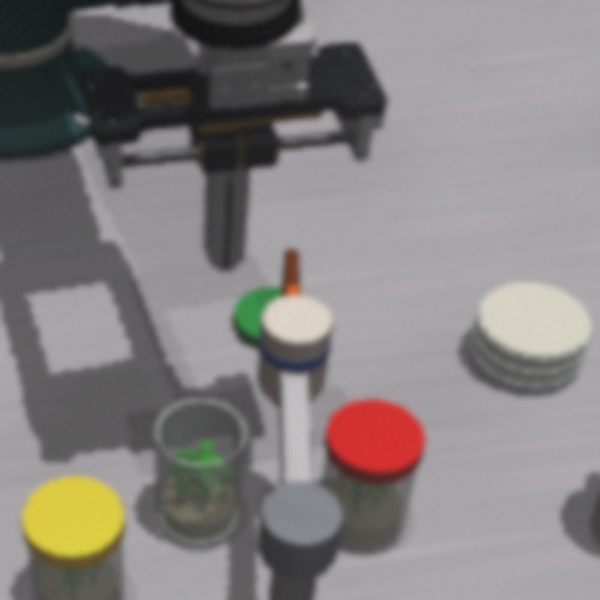

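The closed fingertip (crop 225,268 → px 355,189) has passed the fin without touching; it is beyond the fin's end or above it. Measure with the depth.

```bash
python3 - <<'E'
from h import *
q=pickle.load(open('scene2.pkl','rb'));C=cloud(q)
print(atz(q,355,189.5,.148))
for v in range(160,194,3): print(v,C[v,355].round(3), C[v,350].round(3))
hs=cv2.cvtColor(q['image'],cv2.COLOR_RGB2HSV); 
m=(hs[...,0]<18)&(hs[...,1]>130); m[:180]=0;m[200:]=0;m[:,:365]=0;m[:,395:]=0
print([(u,v,C[v,u].round(3).tolist()) for v,u in np.argwhere(m)][::6])
t=pickle.load(open('top0.pkl','rb'));Ct=cloud(t)
for v in range(244,288,4):
  print(v,[(u,Ct[v,u].round(3).tolist()) for u in range(238,254) if Ct[v,u,2]>.15][:1], [t['image'][v,u].tolist() for u in (242,)])
o=robot.get_obs(); print(o['tool_pos'],o['joint_positions'])
E
```

```text
[0.4642619 0.1161503 0.148    ]
160 [0.503 0.104 0.257] [0.505 0.094 0.259]
163 [0.501 0.105 0.248] [0.504 0.094 0.252]
166 [0.502 0.105 0.241] [0.503 0.095 0.244]
169 [0.502 0.105 0.234] [0.505 0.095 0.238]
172 [0.503 0.105 0.228] [0.505 0.095 0.231]
175 [0.502 0.106 0.219] [0.503 0.096 0.222]
178 [0.502 0.106 0.212] [0.505 0.095 0.216]
181 [0.504 0.106 0.206] [0.506 0.095 0.209]
184 [0.504 0.106 0.198] [0.505 0.096 0.2  ]
187 [0.504 0.107 0.19 ] [0.504 0.096 0.192]
190 [0.3   0.155 0.   ] [ 0.295  0.143 -0.003]
193 [ 0.311  0.153 -0.001] [0.31  0.14  0.001]
[(np.int64(377), np.int64(184), [0.479, 0.159, 0.169]), (np.int64(377), np.int64(187), [0.49, 0.157, 0.17]), (np.int64(378), np.int64(189), [0.497, 0.157, 0.171]), (np.int64(378), np.int64(191), [0.501, 0.156, 0.169]), (np.int64(377), np.int64(193), [0.507, 0.153, 0.17]), (np.int64(375), np.int64(195), [0.514, 0.147, 0.171]), (np.int64(377), np.int64(196), [0.515, 0.151, 0.169]), (np.int64(378), np.int64(197), [0.521, 0.151, 0.171])]
244 [(246, [0.541, 0.149, 0.17])] [[75, 72, 71]]
248 [(241, [0.48, 0.017, 1.107])] [[69, 67, 70]]
252 [(244, [0.527, 0.153, 0.171])] [[126, 125, 127]]
256 [(243, [0.52, 0.155, 0.168])] [[125, 118, 124]]
260 [(242, [0.513, 0.157, 0.168])] [[120, 68, 31]]
264 [(242, [0.506, 0.157, 0.169])] [[152, 81, 25]]
268 [(241, [0.498, 0.158, 0.172])] [[150, 105, 42]]
272 [(240, [0.491, 0.16, 0.172])] [[149, 98, 39]]
276 [(239, [0.484, 0.162, 0.171])] [[153, 96, 39]]
280 [(238, [0.477, 0.164, 0.171])] [[148, 71, 21]]
284 [] [[117, 113, 113]]
[0.49478314 0.10831052 0.14806328] [ 1.03489352e-01 -4.57758913e-03  1.50933260e+00  4.56966171e-05
  1.63677482e+00  1.67430039e+00]
```

Finger tip is really at z ≈ 0.187, with 0.148 reported. Check whether the offset was there when open, using the first picture.

```bash
python3 - <<'E'
from h import *
q=pickle.load(open('scene0.pkl','rb'));C=cloud(q)
m=(C[...,0]<.3)&(C[...,0]>.1)&(C[...,1]<-.35)&(C[...,2]>.1)&(C[...,2]<.3)
m[:, 140:]=False
for a,b in((0,60),(60,120)):
  P=C[:,a:b][m[:,a:b]]; i=np.argsort(P[:,2])[:8]; print(P[i].round(3))
q=snap('scene','scene3');C=cloud(q);m=(abs(C[...,0]-.5)<.02)&(abs(C[...,1]-.108)<.02)&(C[...,2]>.1)
P=C[m];print(P[np.argsort(P[:,2])[:8]].round(3),robot.get_obs()['tool_pos'],robot.get_obs()['width'])
E
```

```text
[[ 0.237 -0.551  0.205]
 [ 0.234 -0.551  0.205]
 [ 0.23  -0.552  0.205]
 [ 0.239 -0.551  0.206]
 [ 0.239 -0.553  0.207]
 [ 0.239 -0.551  0.209]
 [ 0.236 -0.551  0.209]
 [ 0.239 -0.552  0.209]]
[[ 0.198 -0.46   0.203]
 [ 0.202 -0.461  0.206]
 [ 0.199 -0.459  0.206]
 [ 0.196 -0.457  0.207]
 [ 0.197 -0.459  0.208]
 [ 0.202 -0.46   0.208]
 [ 0.197 -0.455  0.21 ]
 [ 0.201 -0.461  0.211]]
[[0.504 0.103 0.182]
 [0.502 0.107 0.183]
 [0.503 0.105 0.184]
 [0.505 0.109 0.185]
 [0.504 0.103 0.185]
 [0.504 0.1   0.186]
 [0.502 0.105 0.186]
 [0.504 0.113 0.186]] [0.49475976 0.10838767 0.14805649] 0.00033195833348033865
```

The reported TCP is about 36 mm lower than the real tip in both cases, so I'll go by the cameras. Back over the fin, then lower by 35 mm more.

>>> carry_out([
  [[0,-0.035,-0.01],0,1],
  [[0,-0.07,-0.01],0,1],
  [[0,-0.1,-0.01],0,1],
  [[0,-0.1,0.01],0,1],
  [[0,-0.1,0.033],0,1],
  [[0,-0.1,0.033],0,1],
  [[0,-0.1,0.033],0,1],
])

```text
time: 6.8
tool_pos: [0.4952, 0.2085, 0.1159]
ee_rot: [-3.141, -0.001, 0.0]
wrist_force: [0.5, 0.2, -0.4]
width: 0.0007
finger_force: 0.0
```

>>> carry_out([
  [[0,0.01,0],0,1],
  [[0,0.015,0],0,1],
  [[0,0.02,0],0,1],
  [[0,0.025,0],0,1],
  [[0,0.03,0],0,1],
  [[0,0.035,0],0,1],
  [[0,0.04,0],0,1],
  [[0,0.045,0],0,1],
  [[0,0.05,0],0,1],
  [[0,0.05,0],0,1],
])

```text
time: 8.05
tool_pos: [0.495, 0.1575, 0.115]
ee_rot: [3.141, -0.0, -0.001]
wrist_force: [0.7, -0.2, -0.8]
width: 0.0008
finger_force: 0.0
```

```bash
python3 - <<'E'
from h import *
q=snap('scene','scene4'); camtop(q,'s'); C=cloud(q);o=robot.get_obs();y=o['tool_pos'][1]
m=(abs(C[...,0]-.5)<.02)&(abs(C[...,1]-y)<.013)&(C[...,2]>.1)
P=C[m];print(P[np.argsort(P[:,2])[:5]].round(3),o['tool_pos'],o['wrist_force'])
E
```

```text
s area [362 199  22  15 251] px [372.32270916 205.77290837] xyz [0.56708051 0.12727955 0.193     ]
[[0.502 0.153 0.151]
 [0.503 0.155 0.152]
 [0.504 0.157 0.152]
 [0.507 0.156 0.152]
 [0.501 0.157 0.153]] [0.49509688 0.15762103 0.11512764] [ 0.28868585 -0.23014804  0.11632566]
```

>>> carry_out([
  [[0,0.006,0],0,1],
  [[0,0.012,0],0,1],
  [[0,0.018,0],0,1],
  [[0,0.024,0],0,1],
  [[0,0.03,0],0,1],
  [[0,0.036,0],0,1],
  [[0,0.042,0],0,1],
  [[0,0.048,0],0,1],
  [[0,0.054,0],0,1],
  [[0,0.06,0],0,1],
])

```text
time: 9.35
tool_pos: [0.4954, 0.0979, 0.1152]
ee_rot: [3.142, -0.001, 0.0]
wrist_force: [1.1, 1.7, -0.1]
width: 0.0004
finger_force: 0.9
```

>>> carry_out([
  [[0,0.003,0],0,1],
  [[0,0.003,0],0,1],
])

```text
time: 9.6
tool_pos: [0.4948, 0.0946, 0.1153]
ee_rot: [3.141, -0.0, -0.0]
wrist_force: [-0.8, -0.4, -0.2]
width: 0.0005
finger_force: 0.0
```

```bash
python3 - <<'E'
from h import *
q=snap('scene','scene5'); camtop(q,'s'); t=snap('top','top5'); o=robot.get_obs();print(o['tool_pos'],o['wrist_force'])
a=cv2.resize(cv2.imread('pics/scene5.png')[170:290,290:440],None,fx=5,fy=5,interpolation=cv2.INTER_CUBIC)
cv2.imwrite('pics/s5.png',cv2.convertScaleAbs(a,alpha=1.6,beta=10))
E
```

```text
s area [340 201  22  15 259] px [350.51737452 208.34362934] xyz [0.5668805 0.0846855 0.193    ]
[0.49462518 0.09480182 0.11511794] [ 1.21894011 -0.08432363  0.49209692]
```

View pics/s5.png

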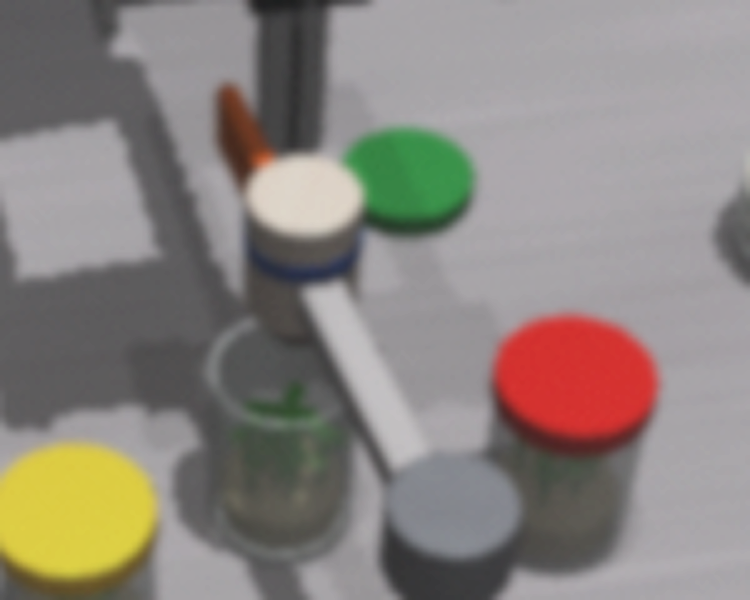

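Camera top at crop (304,195), rim centre at (284,373): about 5 mm short. A further 7 mm push at the fin, then back off.

>>> carry_out([
  [[0,0.003,0],0,1],
  [[0,0.005,0],0,1],
  [[0,0.007,0],0,1],
  [[0,0.007,0],0,1],
  [[0,0.0,0],0,1],
  [[0,-0.02,0],0,1],
  [[0,-0.04,0],0,1],
  [[0,-0.04,-0.05],0,1],
  [[0,-0.04,-0.1],0,1],
  [[0,-0.04,-0.12],0,1],
])

```text
time: 10.95
tool_pos: [0.4958, 0.1356, 0.2389]
ee_rot: [3.142, -0.005, 0.0]
wrist_force: [0.5, 0.7, -0.1]
width: 0.0006
finger_force: 0.0
```

```bash
python3 - <<'E'
from h import *
q=snap('scene','scene6'); camtop(q,'s'); t=snap('top','top6'); camtop(t,'t'); o=robot.get_obs();print(o['tool_pos'],o['wrist_force'])
for n in('0','6'):
  for k in('top','scene'):
    s=pickle.load(open(k+n+'.pkl','rb'));C=cloud(s);h=cv2.cvtColor(s['image'],cv2.COLOR_RGB2HSV)
    m=(h[...,0]>105)&(h[...,0]<125)&(h[...,1]>140)&(C[...,2]<.06)&(C[...,2]>.01)&(abs(C[...,0]-.51)<.04)&(abs(C[...,1]+.31)<.04)
    v,u=np.nonzero(m); print(k,n,'button px',u.mean(),v.mean(),len(u),'z med',np.median(C[m][:,2]), 'at .022',atz(s,u.mean(),v.mean(),.022))
E
```

```text
s area [338 202  21  15 259] px [348.08494208 208.74903475] xyz [0.56718224 0.07989251 0.193     ]
t area [270 218  26  25 499] px [282.78957916 230.19639279] xyz [0.56281343 0.08153475 0.193     ]
[0.49607804 0.13560595 0.23837814] [0.32601704 0.04504537 0.89165638]
top 0 button px 477.5 261.06315789473683 190 z med 0.02094644908588493 at .022 [ 0.50695621 -0.31052835  0.022     ]
scene 0 button px 165.11570247933884 270.78512396694214 121 z med 0.021713069777608687 at .022 [ 0.51465747 -0.3126265   0.022     ]
top 6 button px 477.5187165775401 261.096256684492 187 z med 0.021057646380204218 at .022 [ 0.50688651 -0.31056561  0.022     ]
scene 6 button px 165.13223140495867 270.8429752066116 121 z med 0.0216498124542135 at .022 [ 0.51482986 -0.31257755  0.022     ]
```

Lens and rim now agree within about 2 mm in both views. Over to the button at (0.511, -0.312).

>>> carry_out([
  [[0.015,0.447,0],0,1],
  [[0.015,0.447,0],0,1],
  [[0.015,0.447,0],0,1],
  [[0.015,0.447,0],0,1],
  [[0.015,0.447,0],0,1],
  [[0.015,0.447,0],0,1],
  [[0.015,0.447,0],0,1],
  [[0.015,0.447,0],0,1],
  [[0.015,0.447,0],0,1],
  [[0.015,0.447,0],0,1],
])

```text
time: 12.3
tool_pos: [0.5099, -0.3099, 0.2349]
ee_rot: [-3.141, 0.0, 0.002]
wrist_force: [0.1, -0.0, 0.3]
width: 0.0005
finger_force: 0.0
```

>>> carry_out([
  [[0,0,0.06],0,1],
  [[0,0,0.12],0,1],
  [[0,0,0.18],0,1],
  [[0,0,0.21],0,1],
  [[0,0,0.225],0,1],
  [[0,0,0.225],0,1],
  [[0,0,0.225],0,1],
])

```text
time: 13.18
tool_pos: [0.5114, -0.3123, 0.0125]
ee_rot: [3.139, -0.003, 0.001]
wrist_force: [0.2, 0.1, 0.5]
width: 0.0002
finger_force: 0.0
```

```bash
python3 - <<'E'
from h import *
q=snap('scene','scene7'); C=cloud(q);o=robot.get_obs();p=o['tool_pos']
m=(abs(C[...,0]-p[0]-.005)<.02)&(abs(C[...,1]-p[1])<.02)&(C[...,2]>.028)
P=C[m];print(P[np.argsort(P[:,2])[:8]].round(3),p,o['wrist_force'])
a=cv2.resize(cv2.imread('pics/scene7.png')[200:300,115:235],None,fx=5,fy=5,interpolation=cv2.INTER_CUBIC)
cv2.imwrite('pics/s7.png',cv2.convertScaleAbs(a,alpha=1.6,beta=10))
E
```

```text
[[ 0.52  -0.316  0.049]
 [ 0.521 -0.319  0.051]
 [ 0.521 -0.317  0.051]
 [ 0.519 -0.313  0.051]
 [ 0.52  -0.309  0.051]
 [ 0.519 -0.315  0.051]
 [ 0.521 -0.311  0.052]
 [ 0.52  -0.317  0.052]] [ 0.51139118 -0.3125236   0.01265686] [ 0.14299076 -0.10752241 -0.70641551]
```

View pics/s7.png

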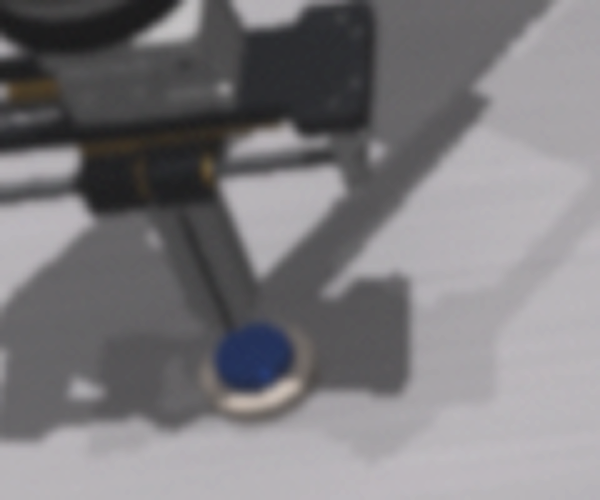

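Finger is above the button (crop 253,355), with a gap of about 27 mm. Lower it.

>>> carry_out([
  [[0,0,0.01],0,1],
  [[0,0,0.02],0,1],
  [[0,0,0.023],0,1],
  [[0,0,0.026],0,1],
  [[0,0,0.028],0,1],
  [[0,0,0.03],0,1],
  [[0,0,0.03],0,1],
])

```text
time: 14.1
tool_pos: [0.5097, -0.3117, -0.0191]
ee_rot: [3.141, 0.0, 0.0]
wrist_force: [-2.8, 1.2, 6.1]
width: 0.0006
finger_force: 2.6
```

>>> carry_out([
  [[0,0,0.002],0,1],
  [[0,0,0.002],0,1],
  [[0,0,0.002],0,1],
])

```text
time: 14.48
tool_pos: [0.5099, -0.3118, -0.0193]
ee_rot: [3.141, -0.0, 0.0]
wrist_force: [-5.6, 3.3, 11.7]
width: 0.0002
finger_force: 5.9
```

The tip stopped moving and the force doubled, so the button is fully down. Lift clear.

>>> carry_out([
  [[0,0,-0.01],0,1],
  [[0,0,-0.04],0,1],
  [[0,0,-0.09],0,1],
  [[0,0,-0.14],0,1],
  [[0,0,-0.14],0,1],
  [[0,0,-0.14],0,1],
])

```text
time: 15.22
tool_pos: [0.5098, -0.3116, 0.1174]
ee_rot: [-3.141, 0.0, 0.0]
wrist_force: [-0.6, 0.4, -1.3]
width: 0.0001
finger_force: 0.0
```

```bash
python3 - <<'E'
from h import *
q=snap('scene','scene8'); camtop(q,'s'); t=snap('top','top8'); camtop(t,'t')
for k,s in(('q',q),('t',t)):
    C=cloud(s);h=cv2.cvtColor(s['image'],cv2.COLOR_RGB2HSV)
    m=(h[...,0]>105)&(h[...,0]<125)&(h[...,1]>140)&(C[...,2]<.06)&(C[...,2]>.01)&(abs(C[...,0]-.51)<.04)&(abs(C[...,1]+.31)<.04)
    print(k,m.sum(),np.median(C[m][:,2]) if m.any() else None)
a=cv2.resize(cv2.imread('pics/top8.png')[130:280,200:380],None,fx=4,fy=4,interpolation=cv2.INTER_CUBIC);cv2.imwrite('pics/t8.png',a)
E
```

```text
s area [338 201  22  16 277] px [348.24187726 208.71480144] xyz [0.56714076 0.08020584 0.193     ]
t area [270 218  26  26 500] px [282.826 230.324] xyz [0.56258836 0.0814735  0.193     ]
q 120 0.021778029112273688
t 8 0.01809318378735368
```

View pics/t8.png

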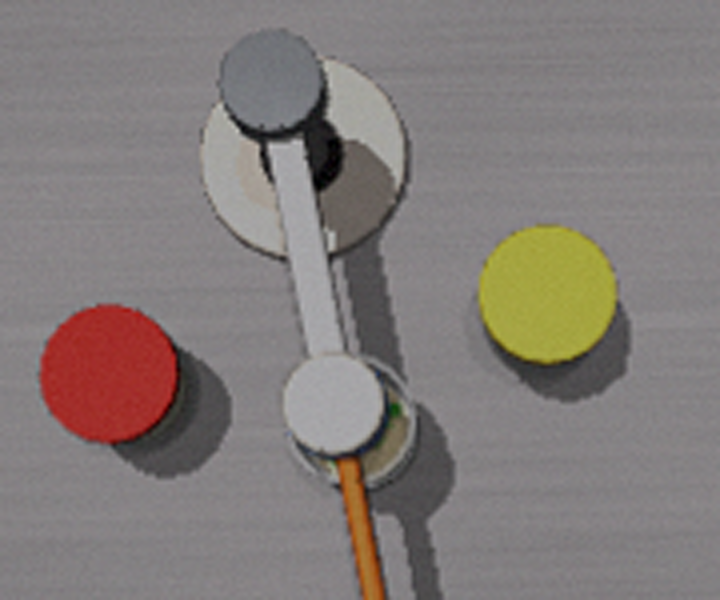

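The camera top (crop 334,403) sits over the open jar (rim 352,423), and the offset matches the parallax for their heights. The button is back up at 0.0218 m and the jars have not moved.

```bash
python3 -c "
from bench import robot
print(robot.close_job())"
```

```text
the job is handed in; nothing more can be done
None
```

The job is handed in, though no verdict came back: in both views the camera hangs within about 3 mm of the open jar's centre, the shutter button went fully down and came up again, and the three jars stand where they were.

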